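# Run the check cell through the moisture meter's bayonet socket

## Robot

A 6-joint arm with a two-finger parallel gripper is mounted at the origin on the work surface. World frame = base frame: x ahead of the robot, y to its left, z up, the work surface at z = 0. Lengths are in mm, angles in rad, forces in N, time in s.
With the tool pointing down it reaches from about 400 to 925 mm from the base axis. Payload 12.5 kg.
Tool frame: the origin (TCP) lies midway between the tips of the shut fingers; the grasp point (between the pads) lies 19 mm behind it (env.pinch_z is the x of the grasp point in the tool frame, in mm); x points along the fingers, y is the direction in which the jaws open and shut, and the axes are right-handed (so a half turn about x gives the same grasp; the last joint's range is limited). The gripper opens to 95 mm and grips with 3 to 60 N. Pads are 20 mm wide; open, the fingers measure 119 mm over their backs; the gripper's body (75 mm by 180 mm) begins 59 mm behind the grasp point.
Start: joints at [1.011, 0.491, 1.559, -0, 1.092, -0.106], TCP at [273.977, 561.768, 214.661] pointing down, gripper open.
Joint ranges: [-3.1, 3.1], [-0.84, 2.19], [0.05, 2.79], [-1.13, 4.28], [0.06, 2.93], [-2.69, 2.69]. Speed limits (rad/s): [2.22, 2.22, 2.79, 3.14, 3.14, 3.14].

## Interface

Orientations are given as a 3x3 rotation matrix whose columns are the frame's x, y, z axes.
In Python, from rig import env, eyes gives the robot as it stands.
- The arm moves only by the shell command python3 -m handwheel 'ROWS' [FORCE]. ROWS is JSON, a list of rows, each an object with "grip": the closure, from -1 (fully open) to 1 (shut), so that 0 is half open; "translation": the shift along the tool's x, y, z as a fraction of full scale, a list of three; "spin": the turn about the tool's x as a fraction of full scale. A call has 1 to 8 rows; each row is the pose to reach, as a shift and turn from the pose commanded when the call began, along the tool's axes at that moment, turning the shorter way round; what a row does not reach only later rows make up. Full scale, the value 1, is 100 cm for a shift and pi rad for a turn. A row lasts 1/8 s, in which the tool goes at most 62.5 mm and 10.7 degrees, less where a joint would pass 70% of its speed; a pose out of reach is approached as far as the arm can. A call with a number of a shift or a turn outside -1 to 1 is refused whole. A call with a gripper value outside its range is refused whole. The fingers move at their own pace and stop on an object; FORCE is the grip in N (left out, the last holds). Time passes only in rows, so rows that repeat a pose let the fingers close. It gives the time, the measured TCP pose, the force and the opening at its end, in the units of the state.
- env.state(): the state, without advancing time (a new reading comes with each control period).
- eyes.camera(name): name is "scene" or "top"; returns a dict with "img" (480x640x3 uint8, red, green, blue), "mtx" (3x3 intrinsics, pixels), "k1" (the pictures are not rectified: a ray, as slopes to the right and down, at radius r is drawn at 1 + k1 r^2 times it, then the intrinsics apply), "R" (3x3) and "t" (3): a world point X has camera coordinates R X + t. Camera axes: x right, y down, z forward; pixel columns grow to the right and rows downward; lengths in mm; the calibration is good to about 2 mm. A picture is of the moment at which its call begins. There is no depth.
- env.sign_off(): hands the job in, once; it reports no verdict.
The state is a dict: "clock": time; "qpos": joint angles; "qvel": joint speeds; "joint_efforts": joint torques, N m; "tool_pos": TCP position; "ee_rot": TCP orientation; "ft_force": force on the tool from outside, world axes, zero at the start; "wrist_torque": the same for the moment, N m; "opening": finger opening in mm.
Only numpy, scipy, OpenCV 4.12 (cv2) and the standard library are available. Lean on these libraries where they do the work, as an engineer would, in place of code of your own. Each camera call takes 0.05 s, during which the arm holds its last target.

## Task

Do the meter's daily check: take the check cell (the closed one with the grip bar) from its rubber nest, put it in the meter's bayonet socket like a key, push it down against the spring, turn it clockwise right up to its stop and keep it there for a second while the meter reads it, then turn it back home and draw it out. Never force it: feel for the spring and the stop, as pushing or turning hard ruins the socket. Set it back gently upright in its nest, let go of it, and leave everything else on the counter where it is.

Things in the scene. Friction and masses are not known exactly. Their poses are not given: they have to be found in the camera images.
- check_mid (a point): Centre of the check cell, a sealed aluminium cylinder, loose, about 0.3 kg, 50 mm in diameter, 85 mm tall over all, blue band; point on its axis, 42.5 mm above its underside. z up. The body ends 55 mm above the underside; on it stands a grip bar 44 mm long (along x), 14 mm thick (y), 30 mm tall, red at both ends: grip it across its thickness.
- check_cell: The same check cell, origin at the centre of its underside, axes as above. Foot chamfered 4 mm. Two lugs stick out along +x and -x (in line with the bar) to 33 mm from the axis, 10 mm wide, from 7 to 14 mm above the underside. It works either way round (half turn).
- socket (a point): Bayonet socket of the meter: point on its axis, level with the top of its aluminium collar, 95 mm above the counter. z up; the two notches for the lugs lie along +x and -x (red marks). Bore 52 mm in diameter; notches 13 mm wide, out to 34.5 mm from the axis; collar 10 mm thick. Below it runs an 11 mm high channel for the lugs; they ground on its hard ledge with the underside 28 mm down.
- plate_top (a point): Centre of the round brass sprung plate in the socket's floor, 19 mm below the collar's top when free (point of the meter, does not move). The cell's underside meets it there; it starts at about 3 N and adds 0.9 N per mm. The lugs clear the collar's underside when the cell is 5 mm further down (24 mm below the collar's top, about 8 N); press on 1 to 3 mm, then turn.
- contact (a joint): Sprung contact in the socket, unseen, met about 7 deg before the cell's hard stop: 0 rad free, 0.12 at the stop, springs back; takes up to 0.1 N m (0.4 N m is plenty to feel the stop). The stop is set differently on every meter, 45 to 71 deg clockwise (from above) of the notches. Turned back, the lugs meet a hard wall 2 deg past the notches' middle; from there to the middle the cell is home and lifts out.
- meter: Grain moisture meter, fixed: grey housing 240 (x) x 320 (y) x 85 mm tall, origin under its middle, z up; the socket's collar top is at (0, 85, 95) mm, its axes parallel to these; a black console with display and keys, up to 112 mm above the counter, on the other half (y from -150 to 5 mm). More than 55 N of contact force in all from the cell spoils the socket (15 to 30 N is ample); do not bump the meter.
- nest: Storage nest of the check cell, fixed: round black rubber dish on a 110 mm square plate 3 mm thick; 86 mm outside and 74 mm inside diameter, 16 mm tall, inner floor 4 mm above the counter. Origin at the centre of its underside, z up. The cell stands in it, any way round.
- test_cell: Bystander: open grey aluminium test cell, 66 mm in diameter, 95 mm tall, loose. Origin under its middle.
- cup: Bystander: squat blue enamel cup, 84 mm in diameter, 58 mm tall, loose. Origin under its middle.
- funnel: Bystander: chrome funnel standing on its mouth, 112 mm in diameter, 105 mm tall, loose. Origin under its middle.
- tamper: Bystander: dark steel tamping weight with black rubber foot and ball knob, 58 mm in diameter, 102 mm tall, loose. Origin under its middle.
- scoop: Bystander: brass grain scoop, trough 130 x 72 x 39 mm along +x from the origin, 100 mm handle along -x, loose.
- pan: Bystander: shallow steel sample pan 160 x 110 x 32 mm, loose. Origin under its middle.
- brush: Bystander: hand brush lying along its x, loose.
There are look-alikes about, which are no part of the job. Of the things that look like the nest, the smaller one is meant.

How it is judged:
By the outcome, as a careful person would: the job done as asked, in the order asked, and still so for the second after the job is handed in, with the robot touching nothing.
It also fails if it takes over 72 s, if anything falls off the work surface, if the arm or the gripper's body presses on something with over 40 N, if the wrist force passes 120 N, or if a joint passes its speed limit or range.

## Working session

There is one attempt and no reset: what is moved stays moved. The work goes in short steps, Python scripts to look and compute and a shell command to move; the robot and the scene stay as the last step left them, time stands still between calls to the robot, and variables do not carry over. Pictures are saved under pics/ and viewed, and the job is handed in when it is done.

```bash
mkdir -p pics; ls; python3 - <<'E'
from rig import env, eyes
import cv2,pickle
s=env.state();print(s, env.pinch_z)
for n in("scene","top"):
    c=eyes.camera(n);cv2.imwrite(f"pics/{n}0.png",c["img"][:,:,::-1]);pickle.dump(c,open(f"{n}0.pkl","wb"))
    print(n,c["mtx"],c["k1"],c["R"],c["t"])
E
```

```text
pics
{'clock': 0.0, 'qpos': array([ 1.01142387e+00,  4.91527276e-01,  1.55946242e+00, -2.83864354e-05,
        1.09163202e+00, -1.05602976e-01]), 'qvel': array([-0.00030796,  0.00107868,  0.0006124 ,  0.00093782,  0.00017692,
       -0.00026269]), 'joint_efforts': array([-1.86517187e-03, -6.12643075e+01, -2.58180499e+01,  6.91342587e-02,
        4.81123442e-02, -6.54783048e-05]), 'tool_pos': array([273.8358025 , 561.55789048, 214.07732025]), 'ee_rot': array([[-5.24726925e-04,  4.38344614e-01,  8.98806833e-01],
       [-8.85589486e-04,  8.98806401e-01, -4.38344920e-01],
       [-9.99999470e-01, -1.02598526e-03, -8.34345377e-05]]), 'ft_force': array([ 0.18589689,  0.32594904, -0.72229659]), 'wrist_torque': array([ 0.01459073, -0.00637706, -0.02690766]), 'opening': 95.06672234094978} -18.8
scene [[456.31930563   0.         309.33920981]
 [  0.         456.31930563 235.20185759]
 [  0.           0.           1.        ]] -0.02102353912606499 [[-0.47481742  0.87999192 -0.01275299]
 [ 0.6961537   0.36667946 -0.61718409]
 [-0.53844075 -0.3019278  -0.78671543]] [ 253.57082977 -259.67992239 1629.22903541]
top [[527.96670094   0.         312.2223882 ]
 [  0.         527.96670094 239.96815378]
 [  0.           0.           1.        ]] 0.010159897302318968 [[-1.30232453e-02 -9.99915193e-01  4.11132065e-05]
 [-9.91360984e-01  1.29064656e-02 -1.30525181e-01]
 [ 1.30513581e-01 -1.74061948e-03 -9.91444994e-01]] [  -9.2272586   467.13165028 1375.19744087]
```

View pics/scene0.png

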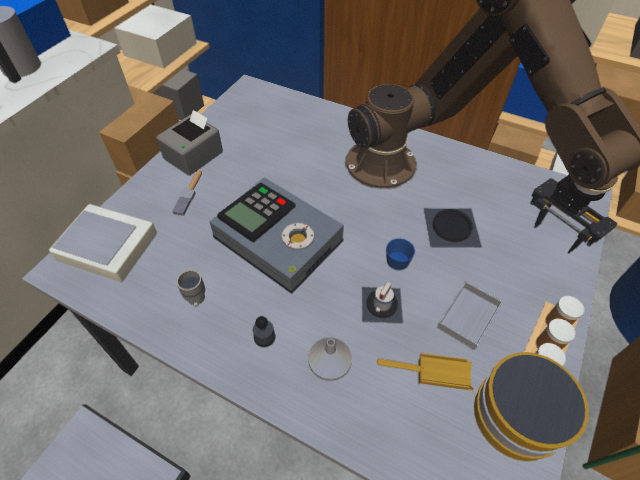

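View pics/top0.png

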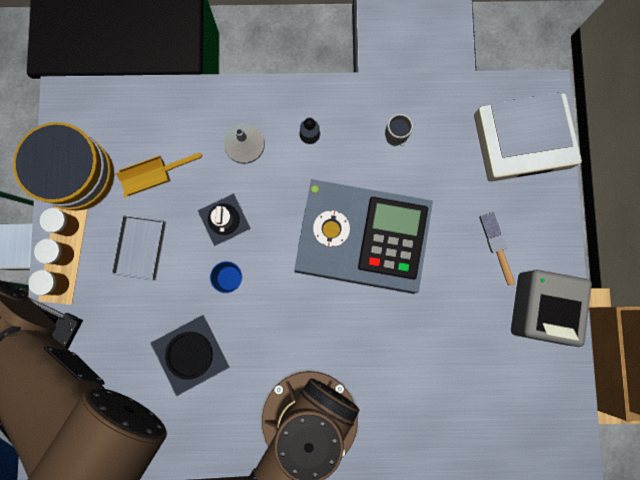

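Two things look like the nest in the top view: a small one at (224,219) holding a cell with a bar, and a larger empty one at (190,355). The smaller one fits. I'll confirm it in enlarged crops.

```bash
python3 - <<'E'
import cv2,numpy as np
a=cv2.imread("pics/top0.png");b=cv2.imread("pics/scene0.png")
A=cv2.resize(a[185:255,190:260],(400,400),interpolation=cv2.INTER_CUBIC)
B=cv2.resize(a[195:265,295:365],(400,400),interpolation=cv2.INTER_CUBIC)
C=cv2.resize(b[270:330,355:435],(400,300),interpolation=cv2.INTER_CUBIC)
D=cv2.resize(b[205:265,260:340],(400,300),interpolation=cv2.INTER_CUBIC)
cv2.imwrite("pics/crop0.png",np.vstack([np.hstack([A,B])[:300*2],np.hstack([C,D])])[:700].copy() if 0 else cv2.resize(np.vstack([np.hstack([A,B]),np.hstack([C,D])]),(685,600)))
E
```

```text
(no output)
```

View pics/crop0.png

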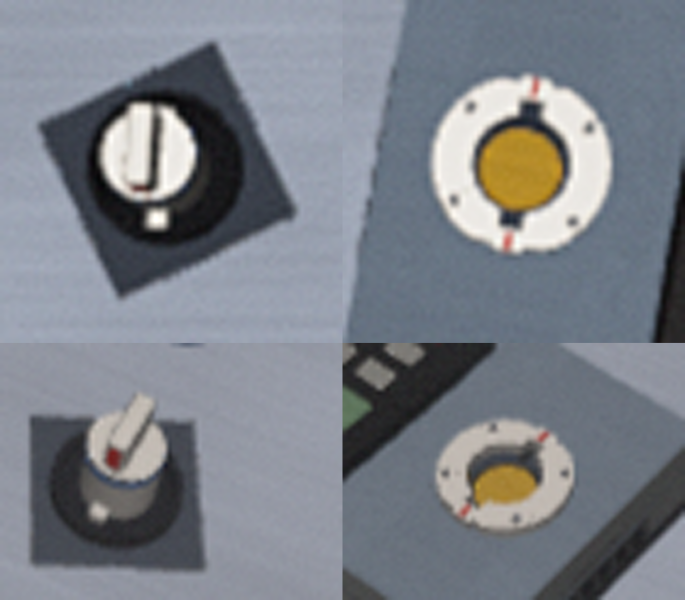

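The crops confirm it. The smaller nest, at top (224,219), holds the closed cell with a blue band, a red-ended grip bar and a lug towards the bottom of the picture. The socket is at top (331,229), with red marks near 12 and 6 o'clock. Next I measure.

```bash
cat > h.py <<'E'
import numpy as np,cv2,pickle
def ray(c,uv):
    uv=np.atleast_2d(np.float64(uv)); K=c["mtx"]
    d=cv2.undistortPoints(uv.reshape(-1,1,2),K,np.array([c["k1"],0,0,0,0])).reshape(-1,2)
    # model: drawn = ray*(1+k1 r^2), same as opencv
    D=np.c_[d,np.ones(len(d))]@c["R"]; o=-c["R"].T@c["t"]
    return o,D
def plane(c,uv,z):
    o,D=ray(c,uv); return o+D*((z-o[2])/D[:,2])[:,None]
def proj(c,X):
    X=np.atleast_2d(np.float64(X)); return cv2.projectPoints(X.reshape(-1,1,3),cv2.Rodrigues(c["R"])[0],c["t"],c["mtx"],np.array([c["k1"],0,0,0,0.]))[0].reshape(-1,2)
def up(img,box,f=8):
    x0,y0,x1,y1=box; return cv2.resize(img[y0:y1,x0:x1],None,fx=f,fy=f,interpolation=cv2.INTER_CUBIC)
def back(p,box,f=8):
    return (np.float64(p)+.5)/f-.5+np.array(box[:2])
def biggest(m):
    cs,_=cv2.findContours(m.astype(np.uint8),cv2.RETR_EXTERNAL,cv2.CHAIN_APPROX_NONE); return max(cs,key=cv2.contourArea)
def circ(P):
    A=np.c_[2*P[:,:2],np.ones(len(P))];b=(P[:,:2]**2).sum(1)
    s=np.linalg.lstsq(A,b,rcond=None)[0];return s[:2],np.sqrt(s[2]+s[:2]@s[:2])
E
python3 - <<'E'
from h import *
C={n:pickle.load(open(n+"0.pkl","rb")) for n in("top","scene")}
box={"top":dict(sock=(305,203,357,255),nest=(190,185,260,255)),"scene":dict(sock=(272,213,324,257),nest=(350,270,420,332))}
for n,c in C.items():
    im=c["img"]
    b=box[n]["sock"];U=up(im,b);hsv=cv2.cvtColor(U,cv2.COLOR_RGB2HSV)
    # collar outer: bright low-sat
    m=((hsv[...,2]>175)&(hsv[...,1]<60)); ct=biggest(m);h=cv2.convexHull(ct).reshape(-1,2)
    # dense outer contour on hull
    P=plane(c,back(ct.reshape(-1,2),b),95);
    hc=np.array([q for q in ct.reshape(-1,2) if abs(cv2.pointPolygonTest(h.reshape(-1,1,2),(float(q[0]),float(q[1])),True))<2.5])
    print(n,"collar",circ(plane(c,back(hc,b),95)))
    # inner hole = contour child non-bright
    inv=(~m).astype(np.uint8);k,l,s,ce=cv2.connectedComponentsWithStats(inv);
    for i in range(1,k):
        if s[i,4]>500: print("  dark",s[i],plane(c,back(ce[i],b),95)[0])
    red=((hsv[...,0]<8)|(hsv[...,0]>172))&(hsv[...,1]>70);red=red.astype(np.uint8)
    k,l,s,ce=cv2.connectedComponentsWithStats(red)
    R=[(s[i,4],plane(c,back(ce[i],b),95)[0]) for i in range(1,k) if s[i,4]>50];print("  red",R)
    gold=((hsv[...,0]>15)&(hsv[...,0]<30)&(hsv[...,1]>130));g=biggest(gold);print("  gold",circ(plane(c,back(g.reshape(-1,2),b),76)))
    b=box[n]["nest"];U=up(im,b);hsv=cv2.cvtColor(U,cv2.COLOR_RGB2HSV)
    m=((hsv[...,2]>120)&(hsv[...,1]<40));
    k,l,s,ce=cv2.connectedComponentsWithStats(m.astype(np.uint8));print("  white",[(list(s[i]),back(ce[i],b)) for i in range(1,k) if s[i,4]>200])
    vis=U.copy();vis[m]=vis[m]//2+np.array([0,120,0],np.uint8);cv2.imwrite(f"pics/n_{n}.png",np.hstack([U,vis])[:,:,::-1][:600,:1200])
E
```

```text
top collar (array([488.78019121, -63.68386577]), np.float64(46.3259845573072))
  dark [     0      0    416    416 108147] [486.60004786 -61.20183634  95.        ]
  dark [  131    98   163   215 22899] [488.44131409 -63.60126242  95.        ]
  red [(np.int32(204), array([529.03734927, -71.66337386,  95.        ])), (np.int32(289), array([447.85286802, -55.76771229,  95.        ]))]
  gold (array([488.83574587, -63.68428108]), np.float64(21.747133539768782))
  white [([np.int32(0), np.int32(0), np.int32(560), np.int32(560), np.int32(211705)], array([224.9356649 , 219.61348899])), ([np.int32(164), np.int32(168), np.int32(158), np.int32(161), np.int32(17531)], array([219.75264888, 215.66260838])), ([np.int32(239), np.int32(341), np.int32(36), np.int32(33), np.int32(1056)], array([221.66500947, 229.18572443]))]
scene collar (array([488.82600346, -59.63801541]), np.float64(42.55114019847909))
  dark [     0      0    416    352 126573] [486.90167695 -62.85788835  95.        ]
  red [(np.int32(241), array([449.2499247 , -54.30756893,  95.        ])), (np.int32(285), array([528.23691995, -69.81668336,  95.        ]))]
  gold (array([485.0877528, -65.6649456]), np.float64(18.220592395454872))
  white [([np.int32(0), np.int32(0), np.int32(560), np.int32(496), np.int32(201580)], array([385.82037591, 298.26215026])), ([np.int32(208), np.int32(295), np.int32(38), np.int32(36), np.int32(991)], array([377.75031534, 308.70200555]))]
```

```bash
python3 - <<'E'
from h import *
C={n:pickle.load(open(n+"0.pkl","rb")) for n in("top","scene")}
o=[]
for n,b in(("top",(205,195,245,235)),("scene",(366,276,406,316))):
    U=up(C[n]["img"],b,10)
    for i in range(0,40,5):
        cv2.putText(U,str(b[0]+i),(i*10,8),0,.3,(255,0,0),1);cv2.putText(U,str(b[1]+i),(0,i*10+8),0,.3,(255,0,0),1);cv2.line(U,(i*10+5,0),(i*10+5,399),(90,160,90),1);cv2.line(U,(0,i*10+5),(399,i*10+5),(90,160,90),1)
    o.append(U)
cv2.imwrite("pics/cell.png",np.hstack(o)[:,:,::-1])
E
```

```text
(no output)
```

View pics/cell.png

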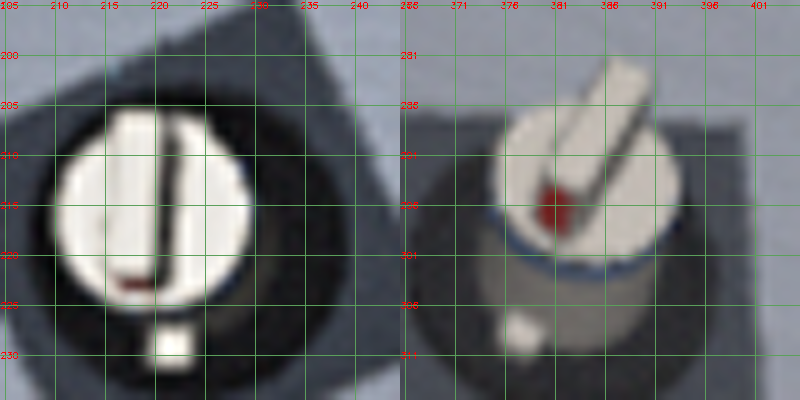

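```bash
python3 - <<'E'
from h import *
C={n:pickle.load(open(n+"0.pkl","rb")) for n in("top","scene")}
t,s=C["top"],C["scene"]
# top disc contour
b=(205,195,245,226)
for n,c,b in(("top",t,(205,195,245,226)),("scene",s,(366,270,406,316))):
    U=up(c["img"],b);g=cv2.cvtColor(U,cv2.COLOR_RGB2HSV)
    for th in (110,130,150):
        m=((g[...,2]>th)&(g[...,1]<70)).astype(np.uint8)
        ct=biggest(m).reshape(-1,2);h=cv2.convexHull(ct)
        P=plane(c,back(ct,b),59);cc,r=circ(P)
        for _ in range(15):
            e=np.hypot(*(P[:,:2]-cc).T)-25; k=abs(e-np.median(e))<2 if _<4 else abs(np.hypot(*(P[:,:2]-cc).T)-r)<1.
            cc,r=circ(P[k])
        print(n,th,cc,r,k.mean())
print("lug top",plane(t,[221.6,229.2],16),"scene",plane(s,[377.7,308.6],16))
print("bar edges top", plane(t,[[220.6,207],[219.6,222],[215.6,207],[215.7,222]],89))
print("bar scene",plane(s,[[387.3,281],[379.5,293.5],[390.7,283],[383,295.5]],89))
for n,z,pts in(("top",3,[[198,217.5],[234,194.5],[249.7,229],[214.5,245.5]]),("scene",3,[[361.5,287],[400.5,288],[403,322],[362,321]])):
    q=plane(C[n],pts,z);print(n,q.mean(0))
E
```

```text
top 110 [529.87692655 226.23894694] 25.72118549249478 0.8427947598253275
top 130 [529.77908888 226.23362581] 25.35744483311328 0.49670619235836627
top 150 [529.69836122 226.21508899] 24.992662237942643 0.4973474801061008
scene 110 [505.69572025 230.59660214] 56.91338982445315 0.068762278978389
scene 130 [504.05125666 232.65427034] 51.622912796409445 0.04856512141280353
scene 150 [504.59974514 231.4262862 ] 56.32026480829148 0.06552162849872774
lug top [[501.3679341  228.67424217  16.        ]] scene [[557.20330725 225.4973026   16.        ]]
bar edges top [[547.85176309 219.25745224  89.        ]
 [508.79919007 221.44811011  89.        ]
 [548.01603421 232.1046961   89.        ]
 [508.9278973  231.43152039  89.        ]]
bar scene [[509.32324617 224.46413956  89.        ]
 [554.68604533 221.18284742  89.        ]
 [510.93158348 234.85305911  89.        ]
 [555.99866878 231.61326867  89.        ]]
top [524.42486165 224.37534246   3.        ]
scene [531.49689625 228.12593881   3.        ]
```

```bash
python3 - <<'E'
from h import *
C={n:pickle.load(open(n+"0.pkl","rb")) for n in("top","scene")}
o=[]
for n,b in(("top",(190,185,260,255)),("scene",(350,270,420,332))):
    U=up(C[n]["img"],b,6)
    U=np.clip(U.astype(float)*1.8,0,255).astype(np.uint8)
    U=cv2.copyMakeBorder(U,0,420-U.shape[0],0,0,0)
    for i in range(0,70,10):
        cv2.putText(U,str(b[0]+i),(i*6,8),0,.3,(255,0,0),1);cv2.putText(U,str(b[1]+i),(0,i*6+8),0,.3,(255,0,0),1);cv2.line(U,(i*6+3,0),(i*6+3,419),(90,160,90),1);cv2.line(U,(0,i*6+3),(419,i*6+3),(90,160,90),1)
    o.append(U)
cv2.imwrite("pics/nest.png",cv2.resize(np.hstack(o)[:,:,::-1],(800,400)))
E
```

```text
(no output)
```

View pics/nest.png

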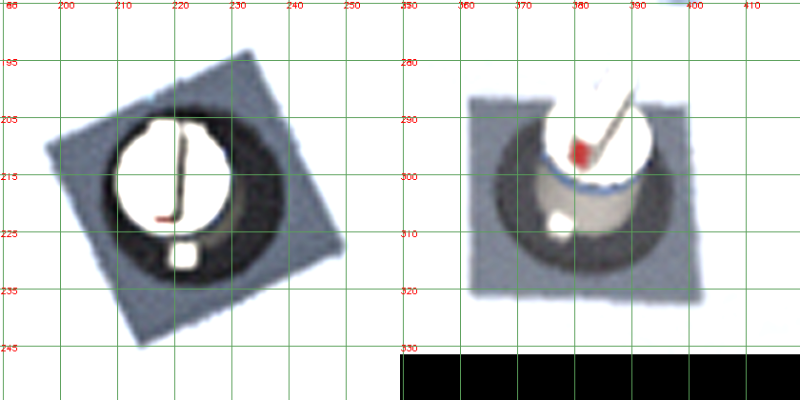

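```bash
python3 - <<'E'
from h import *
C={n:pickle.load(open(n+"0.pkl","rb")) for n in("top","scene")}
for n,z,pts in(("top",3,[[197.6,209.8],[232.5,193.5],[249.5,228],[214,244.3]]),("scene",3,[[361.8,286.7],[400.2,288],[402.7,321.7],[362,320.7]])):
    q=plane(C[n],pts,z);print(n,q.mean(0),np.linalg.norm(q-np.roll(q,1,0),axis=1))
# dish by dark mask
for n,b in(("top",(200,196,246,240)),("scene",(362,284,402,322))):
    c=C[n];U=up(c["img"],b);v=U.max(2)
    for th in(38,44,50):
        m=(v<th);m=cv2.morphologyEx(m.astype(np.uint8),cv2.MORPH_OPEN,np.ones((9,9)))
        ct=biggest(m).reshape(-1,2);h=cv2.convexHull(ct)
        k=[abs(cv2.pointPolygonTest(h,(float(x),float(y)),True))<1.5 for x,y in ct]
        P=plane(c,back(ct[k],b),16);cc,r=circ(P)
        for _ in range(10):
            e=abs(np.hypot(*(P[:,:2]-cc).T)-r);cc,r=circ(P[e<1.5])
        print(n,th,cc,r,(e<1.5).mean(),len(P))
E
```

```text
top [531.99701433 226.24766291   3.        ] [106.09119772 104.8855341  107.26218488 105.48086318]
scene [530.94390277 227.66724979   3.        ] [108.31431374 109.50713517 106.86653543 110.3068973 ]
top 38 [529.75399456 224.17824343] 42.1935578014364 1.0 538
top 44 [529.82890398 224.29328333] 42.7784677846809 1.0 565
top 50 [529.91812162 224.43462137] 43.33263075559485 1.0 615Traceback (most recent call last):
  File "<stdin>", line 10, in <module>
  File "h.py", line 17, in biggest
    cs,_=cv2.findContours(m.astype(np.uint8),cv2.RETR_EXTERNAL,cv2.CHAIN_APPROX_NONE); return max(cs,key=cv2.contourArea)
                                                                                              ~~~^^^^^^^^^^^^^^^^^^^^^^^^
ValueError: max() iterable argument is empty
```

```bash
cat > go.py <<'E'
import sys,numpy as np
from rig import env
# usage: go.py x y z yaw_deg(of tool y) ; '-' keeps
s=env.state();R=np.array(s["ee_rot"]);p=np.array(s["tool_pos"])
yaw=np.degrees(np.arctan2(R[1,1],R[0,1]))
print("t",round(s["clock"],2),"p",p.round(2),"yaw",round(yaw,2),"tilt",R[:2,0].round(4),"F",np.round(s["ft_force"],2),"M",np.round(s["wrist_torque"],3),"open",round(s["opening"],2),"q6",round(s["qpos"][5],2))
if len(sys.argv)>1:
    a=sys.argv[1:5];q=np.array([p[i] if a[i]=='-' else float(a[i]) for i in range(3)])
    # yaw-aligned ideal-down frame for the delta
    d=R.T@(q-p)/1000; dy=0 if a[3]=='-' else float(a[3])-yaw
    print("translation",d.round(5),"spin",round(-dy/180,5))
E
python3 go.py 529.8 226.5 214 86.3
```

```text
t 0.1 p [273.86 561.59 214.16] yaw 64.0 tilt [-0.0005 -0.0008] F [ 0.26  0.26 -0.53] M [-0.019 -0.043  0.062] open 95.37 q6 -0.11
translation [ 2.9000e-04 -1.8896e-01  3.7694e-01] spin -0.12391
```

```bash
python3 -m handwheel '[{"grip":-1,"translation":[0,-0.189,0.377],"spin":-0.124},{"grip":-1,"translation":[0,-0.189,0.377],"spin":-0.124},{"grip":-1,"translation":[0,-0.189,0.377],"spin":-0.124},{"grip":-1,"translation":[0,-0.189,0.377],"spin":-0.124},{"grip":-1,"translation":[0,-0.189,0.377],"spin":-0.124},{"grip":-1,"translation":[0,-0.189,0.377],"spin":-0.124},{"grip":-0.3,"translation":[0.0,-0.189,0.377],"spin":-0.124},{"grip":-0.3,"translation":[0.05,-0.189,0.377],"spin":-0.124}]' 20; python3 go.py 529.8 226.5 62 86.3;  python3 - <<'E'
from h import *
from rig import eyes
o=[]
for n,b in(("top",(190,185,260,255)),("scene",(350,240,420,310))):
    c=eyes.camera(n);pickle.dump(c,open(n+"1.pkl","wb"));o.append(up(c["img"],b,5))
cv2.imwrite("pics/hover1.png",np.hstack(o)[:,:,::-1])
E
```

```text
clock: 1.1
tool_pos: [533.5, 224.3, 166.3]
ee_rot: [[0.006, 0.068, 0.998], [0.002, 0.998, -0.068], [-1.0, 0.002, 0.006]]
ft_force: [0.4, -0.2, -1.2]
opening: 80.1
t 1.1 p [533.48 224.27 166.31] yaw 86.09 tilt [0.0064 0.0016] F [ 0.39 -0.15 -1.21] M [ 0.056 -0.024  0.028] open 80.09 q6 -1.22
translation [ 0.10429  0.00176 -0.00448] spin -0.00117
```

View pics/hover1.png

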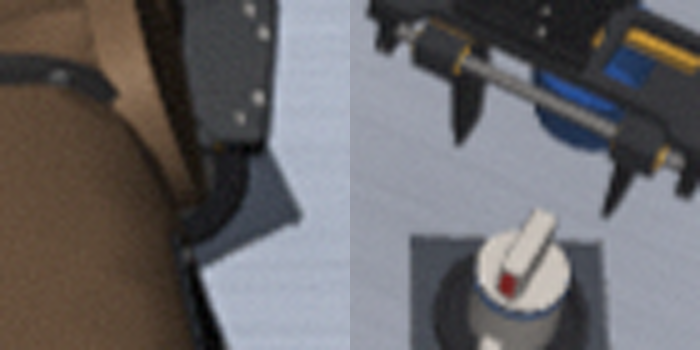

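```bash
python3 -m handwheel '[{"grip":-0.3,"translation":[0.05,0,0],"spin":0},{"grip":-0.3,"translation":[0.05,0,0],"spin":0},{"grip":-0.3,"translation":[0.05,0,0],"spin":0}]'; python3 go.py 529.8 226.5 62 86.3
```

```text
clock: 1.58
tool_pos: [530.5, 227.3, 116.6]
ee_rot: [[0.002, 0.063, 0.998], [0.001, 0.998, -0.063], [-1.0, 0.001, 0.001]]
ft_force: [0.7, 0.3, -0.7]
opening: 61.7
t 1.57 p [530.53 227.31 116.61] yaw 86.36 tilt [0.0015 0.0005] F [ 0.65  0.25 -0.68] M [0.064 0.022 0.04 ] open 61.71 q6 -1.22
translation [ 0.05461 -0.00089 -0.00075] spin 0.00035
```

```bash
python3 -m handwheel '[{"grip":-0.3,"translation":[0.025,-0.0005,-0.0005],"spin":0},{"grip":-0.3,"translation":[0.04,-0.0005,-0.0005],"spin":0},{"grip":-0.3,"translation":[0.05,-0.0005,-0.0005],"spin":0},{"grip":-0.3,"translation":[0.05,-0.0005,-0.0005],"spin":0},{"grip":-0.3,"translation":[0.05,-0.0005,-0.0005],"spin":0}]'; python3 go.py 529.8 226.5 62 86.3; python3 - <<'E'
from h import *
from rig import eyes
c=eyes.camera("scene");cv2.imwrite("pics/pre.png",up(c["img"],(340,230,430,330),6)[:,:,::-1])
E
```

```text
clock: 2.2
tool_pos: [529.8, 226.3, 65.2]
ee_rot: [[0.001, 0.064, 0.998], [0.0, 0.998, -0.064], [-1.0, 0.0, 0.001]]
ft_force: [0.7, 0.4, -0.1]
opening: 62.0
t 2.2 p [529.75 226.28  65.24] yaw 86.32 tilt [0.0007 0.0003] F [ 0.72  0.41 -0.15] M [ 0.057 -0.024 -0.008] open 61.96 q6 -1.22
translation [3.24e-03 2.20e-04 3.00e-05] spin 0.00012
```

View pics/pre.png

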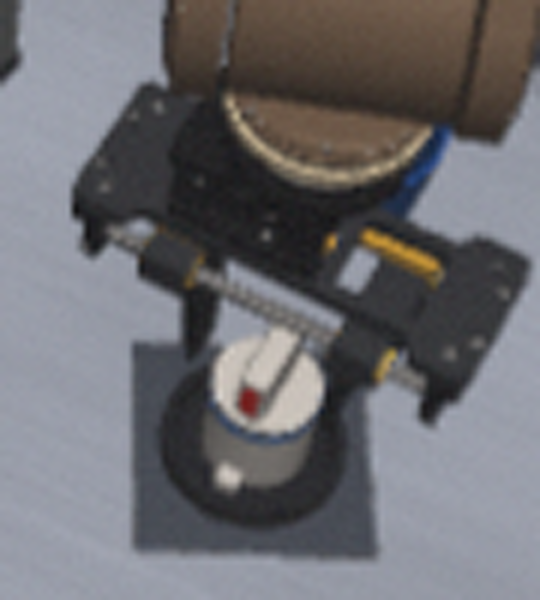

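```bash
python3 -m handwheel '[{"grip":-0.3,"translation":[0.002,0,0],"spin":0},{"grip":0,"translation":[0.002,0,0],"spin":0},{"grip":0.3,"translation":[0.002,0,0],"spin":0},{"grip":0.5,"translation":[0.002,0,0],"spin":0},{"grip":0.7,"translation":[0.002,0,0],"spin":0},{"grip":1,"translation":[0.002,0,0],"spin":0},{"grip":1,"translation":[0.002,0,0],"spin":0},{"grip":1,"translation":[0.002,0,0],"spin":0}]' 10; python3 go.py
```

```text
clock: 3.25
tool_pos: [529.4, 226.2, 62.6]
ee_rot: [[-0.0, 0.064, 0.998], [0.0, 0.998, -0.064], [-1.0, 0.0, -0.0]]
ft_force: [0.4, 0.3, -1.3]
opening: 14.2
t 3.25 p [529.36 226.17  62.59] yaw 86.32 tilt [-0.0001  0.    ] F [ 0.41  0.28 -1.33] M [ 0.028 -0.087  0.024] open 14.17 q6 -1.22
```

```bash
python3 -m handwheel '[{"grip":1,"translation":[0,0,0],"spin":0},{"grip":1,"translation":[0,0,0],"spin":0},{"grip":1,"translation":[0,0,0],"spin":0}]' 45; python3 go.py
```

```text
clock: 3.62
tool_pos: [529.4, 226.2, 62.6]
ee_rot: [[-0.0, 0.064, 0.998], [0.0, 0.998, -0.064], [-1.0, 0.0, -0.0]]
ft_force: [-0.0, 0.1, -1.9]
opening: 13.7
t 3.62 p [529.38 226.18  62.56] yaw 86.32 tilt [-0.0001  0.    ] F [-0.01  0.13 -1.9 ] M [0.138 0.038 0.024] open 13.65 q6 -1.22
```

```bash
python3 -m handwheel '[{"grip":1,"translation":[-0.01,0,0],"spin":0},{"grip":1,"translation":[-0.03,0,0],"spin":0},{"grip":1,"translation":[-0.06,0,0],"spin":0},{"grip":1,"translation":[-0.1,0,0],"spin":0},{"grip":1,"translation":[-0.13,0,0],"spin":0},{"grip":1,"translation":[-0.13,0,0],"spin":0},{"grip":1,"translation":[-0.13,0,0],"spin":0}]'; python3 go.py 488.6 -63 192 78.9
```

```text
clock: 4.5
tool_pos: [528.9, 226.0, 191.8]
ee_rot: [[-0.001, 0.064, 0.998], [-0.0, 0.998, -0.064], [-1.0, -0.0, -0.001]]
ft_force: [-0.9, -0.1, -1.9]
opening: 14.0
t 4.5 p [528.91 225.98 191.79] yaw 86.32 tilt [-0.0011 -0.0003] F [-0.92 -0.06 -1.95] M [-0.015  0.026  0.02 ] open 13.95 q6 -1.22
translation [-8.0000e-05 -2.9097e-01 -2.1670e-02] spin 0.04121
```

```bash
python3 -m handwheel '[{"grip":1,"translation":[0,-0.04,-0.003],"spin":0.006},{"grip":1,"translation":[0,-0.09,-0.007],"spin":0.013},{"grip":1,"translation":[0,-0.15,-0.011],"spin":0.02},{"grip":1,"translation":[0,-0.21,-0.016],"spin":0.03},{"grip":1,"translation":[0,-0.26,-0.02],"spin":0.038},{"grip":1,"translation":[0,-0.291,-0.0217],"spin":0.0412},{"grip":1,"translation":[0,-0.291,-0.0217],"spin":0.0412},{"grip":1,"translation":[0,-0.291,-0.0217],"spin":0.0412}]'; python3 go.py 488.6 -63 192 78.9; python3 - <<'E'
from h import *
from rig import eyes
o=[]
for n,b in(("top",(280,170,390,270)),("scene",(240,160,350,260))):
    c=eyes.camera(n);pickle.dump(c,open(n+"2.pkl","wb"));o.append(up(c["img"],b,3 if n=="top" else 4)[:400])
o[0]=cv2.copyMakeBorder(o[0],0,400-o[0].shape[0],0,0,0)
cv2.imwrite("pics/hover2.png",np.hstack(o)[:,:,::-1])
E
```

```text
clock: 5.5
tool_pos: [488.7, -62.5, 191.7]
ee_rot: [[-0.002, 0.193, 0.981], [0.001, 0.981, -0.193], [-1.0, 0.0, -0.002]]
ft_force: [-0.8, 0.7, -3.3]
opening: 13.6
t 5.5 p [488.74 -62.5  191.75] yaw 78.89 tilt [-0.0017  0.0007] F [-0.76  0.66 -3.3 ] M [ 0.027  0.019 -0.011] open 13.63 q6 -1.64
translation [-2.5e-04 -5.2e-04 -4.0e-05] spin -8e-05
```

View pics/hover2.png

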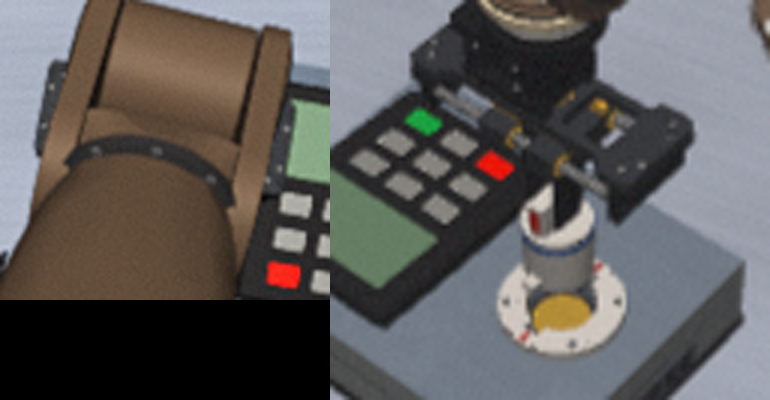

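```bash
python3 -m handwheel '[{"grip":1,"translation":[0.015,-0.0003,0],"spin":0},{"grip":1,"translation":[0.03,-0.0003,0],"spin":0},{"grip":1,"translation":[0.032,-0.0003,0],"spin":0},{"grip":1,"translation":[0.032,-0.0003,0],"spin":0},{"grip":1,"translation":[0.032,-0.0003,0],"spin":0}]'; python3 go.py 488.6 -63 158 78.9; python3 - <<'E'
from h import *
from rig import eyes
c=eyes.camera("scene");pickle.dump(c,open("scene3.pkl","wb"))
b=(270,195,330,255);U=up(c["img"],b,10)
for i in range(0,60,5):
    cv2.putText(U,str(b[0]+i),(i*10,8),0,.3,(255,0,0),1);cv2.putText(U,str(b[1]+i),(0,i*10+8),0,.3,(255,0,0),1);cv2.line(U,(i*10+5,0),(i*10+5,599),(90,160,90),1);cv2.line(U,(0,i*10+5),(599,i*10+5),(90,160,90),1)
cv2.imwrite("pics/hover3.png",U[:,:,::-1])
E
```

```text
clock: 6.22
tool_pos: [489.3, -63.0, 161.1]
ee_rot: [[0.001, 0.192, 0.981], [-0.0, 0.981, -0.192], [-1.0, 0.0, 0.001]]
ft_force: [-1.2, 0.3, -3.2]
opening: 13.8
t 6.22 p [489.31 -62.98 161.13] yaw 78.92 tilt [ 0.0009 -0.0001] F [-1.19  0.26 -3.15] M [ 0.034 -0.037  0.012] open 13.8 q6 -1.64
translation [ 0.00313 -0.00015 -0.00069] spin 0.00014
```

View pics/hover3.png

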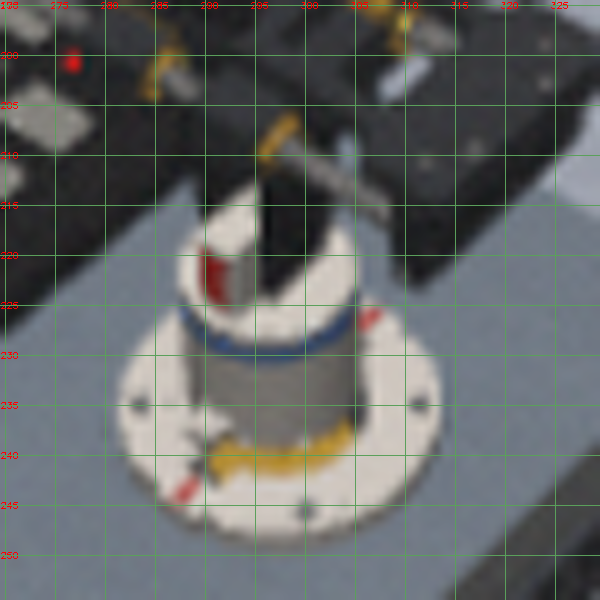

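```bash
python3 - <<'E'
from h import *
c=pickle.load(open("scene3.pkl","rb"))
th=np.linspace(0,2*np.pi,361)
def ring(x,y,z,r): return proj(c,np.c_[x+r*np.cos(th),y+r*np.sin(th),th*0+z])
def ext(P): return P[:,0].min().round(2),P[:,0].max().round(2),P[:,1].min().round(2),P[:,1].max().round(2)
z0=161.1-58.6
print("pred disc", ext(ring(489.3,-63,z0+55,25)))
print("pred collar45", ext(ring(488.6,-63,95,45)), "bore",ext(ring(488.6,-63,95,26)))
U=up(c["img"],(270,195,330,255),10)
b=(270,195,330,255)
hsv=cv2.cvtColor(U,cv2.COLOR_RGB2HSV)
m=((hsv[...,2]>150)&(hsv[...,1]<60)).astype(np.uint8)
k,l,s,ce=cv2.connectedComponentsWithStats(m)
for i in range(1,k):
    if s[i,4]>800: print(back(s[i,:2],b,10),back(s[i,:2]+s[i,2:4]-1,b,10),s[i,4])
# blobs: horizontal edge profile of the cell disc and body using gradient
g=cv2.cvtColor(U,cv2.COLOR_RGB2GRAY).astype(float)
# blue band bottom edge/ white->blue row at several columns
for col in (291,294,296,298,301):
    x=int((col-270+.5)*10); colv=g[:,x]; r=np.arange(200,400); d=np.diff(colv[200:401]); i=d.argmin(); print("col",col,"white->blue row",round((r[i]+1)/10-.5+195,2))
P=ring(489.3,-63,z0+55,25)
for col in (291,294,296,298,301):
    j=[p for p in P if abs(p[0]-col)<.15 and p[1]>221];print("pred",col,np.mean(j,0).round(2))
E
```

```text
pred disc (np.float64(287.19), np.float64(305.28), np.float64(214.1), np.float64(227.99))
pred collar45 (np.float64(281.46), np.float64(312.8), np.float64(222.69), np.float64(247.35)) bore (np.float64(288.07), np.float64(306.18), np.float64(227.73), np.float64(241.97))
[323.85 204.95] [329.45 216.25] 3128
[287.15 213.75] [305.45 228.45] 10643
[287.15 224.15] [313.65 247.95] 20318
[281.15 225.35] [292.45 244.75] 10601
col 291 white->blue row 220.0
col 294 white->blue row 228.1
col 296 white->blue row 228.0
col 298 white->blue row 228.3
col 301 white->blue row 227.3
pred 291 [291.01 226.83]
pred 294 [294.04 227.83]
pred 296 [295.94 227.99]
pred 298 [298.   227.81]
pred 301 [300.96 226.86]
```

```bash
python3 -m handwheel '[{"grip":1,"translation":[0,0,-0.0013],"spin":0},{"grip":1,"translation":[0.003,0,-0.0013],"spin":0},{"grip":1,"translation":[0.005,0,-0.0013],"spin":0},{"grip":1,"translation":[0.005,0,-0.0013],"spin":0}]'; python3 go.py 488 -62.7 150 78.9
```

```text
clock: 6.78
tool_pos: [487.7, -62.9, 155.4]
ee_rot: [[-0.0, 0.193, 0.981], [0.0, 0.981, -0.193], [-1.0, 0.0, -0.0]]
ft_force: [-0.4, -0.1, -2.4]
opening: 13.9
t 6.78 p [487.7  -62.89 155.42] yaw 78.9 tilt [-0.0003  0.0002] F [-0.39 -0.05 -2.38] M [ 0.006  0.049 -0.005] open 13.92 q6 -1.64
translation [0.00542 0.00024 0.00026] spin -0.0
```

Underside is near z=96.8. I'll lower slowly and feel for contact.

```bash
python3 -m handwheel '[{"grip":1,"translation":[0,0.0002,0.0003],"spin":0},{"grip":1,"translation":[0.002,0.0002,0.0003],"spin":0},{"grip":1,"translation":[0.004,0.0002,0.0003],"spin":0},{"grip":1,"translation":[0.005,0.0002,0.0003],"spin":0},{"grip":1,"translation":[0.005,0.0002,0.0003],"spin":0}]'; python3 go.py 488 -62.7 150 78.9
```

```text
clock: 7.4
tool_pos: [488.1, -62.7, 150.5]
ee_rot: [[-0.0, 0.192, 0.981], [0.0, 0.981, -0.192], [-1.0, 0.0, -0.0]]
ft_force: [0.5, 0.0, -2.8]
opening: 13.3
t 7.4 p [488.05 -62.74 150.51] yaw 78.9 tilt [-0.0002  0.0001] F [ 0.47  0.04 -2.82] M [0.006 0.027 0.028] open 13.32 q6 -1.64
translation [ 5.1e-04  3.0e-05 -6.0e-05] spin 3e-05
```

```bash
python3 -m handwheel '[{"grip":1,"translation":[0.001,0,0],"spin":0},{"grip":1,"translation":[0.002,0,0],"spin":0},{"grip":1,"translation":[0.0025,0,0],"spin":0},{"grip":1,"translation":[0.0025,0,0],"spin":0}]'; python3 go.py
```

```text
clock: 7.9
tool_pos: [488.1, -62.7, 148.1]
ee_rot: [[-0.0, 0.192, 0.981], [0.0, 0.981, -0.192], [-1.0, 0.0, -0.0]]
ft_force: [-0.1, -0.4, -2.5]
opening: 13.9
t 7.9 p [488.08 -62.74 148.09] yaw 78.9 tilt [-0.0001  0.0001] F [-0.1  -0.42 -2.55] M [-0.011  0.016  0.016] open 13.93 q6 -1.64
```

```bash
python3 -m handwheel '[{"grip":1,"translation":[0.001,0,0],"spin":0},{"grip":1,"translation":[0.002,0,0],"spin":0},{"grip":1,"translation":[0.003,0,0],"spin":0},{"grip":1,"translation":[0.003,0,0],"spin":0}]'; python3 go.py;python3 - <<'E'
from h import *
from rig import eyes
c=eyes.camera("scene");pickle.dump(c,open("scene4.pkl","wb"))
cv2.imwrite("pics/in4.png",up(c["img"],(270,195,330,255),9)[:,:,::-1])
E
```

```text
clock: 8.4
tool_pos: [488.1, -62.8, 145.0]
ee_rot: [[-0.0, 0.192, 0.981], [0.0, 0.981, -0.192], [-1.0, 0.0, -0.0]]
ft_force: [0.1, -1.0, -3.1]
opening: 14.1
t 8.4 p [488.07 -62.76 145.05] yaw 78.9 tilt [-0.0001  0.0001] F [ 0.14 -1.02 -3.08] M [-0.014 -0.018 -0.022] open 14.11 q6 -1.64
```

View pics/in4.png

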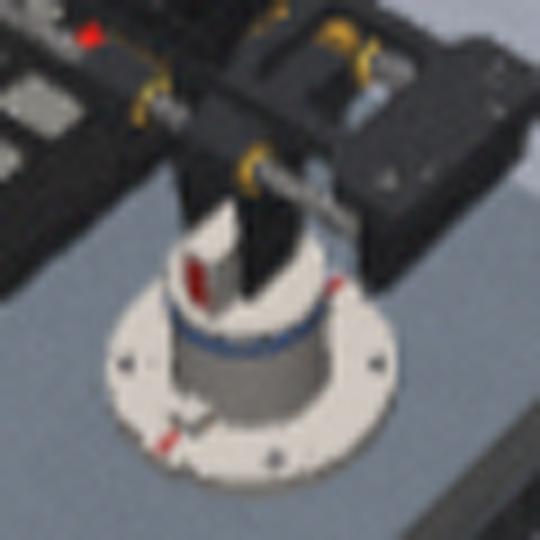

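The foot is in the bore and the lug is entering the notch, with no vertical force. Carrying on down to the plate.

```bash
python3 -m handwheel '[{"grip":1,"translation":[0.001,-0.0002,0],"spin":0},{"grip":1,"translation":[0.002,-0.0002,0],"spin":0},{"grip":1,"translation":[0.003,-0.0002,0],"spin":0},{"grip":1,"translation":[0.004,-0.0002,0],"spin":0},{"grip":1,"translation":[0.005,-0.0002,0],"spin":0},{"grip":1,"translation":[0.005,-0.0002,0],"spin":0}]'; python3 go.py
```

```text
clock: 9.2
tool_pos: [488.0, -62.9, 140.0]
ee_rot: [[-0.0, 0.192, 0.981], [0.0, 0.981, -0.192], [-1.0, 0.0, -0.0]]
ft_force: [0.9, 0.0, -2.9]
opening: 14.2
t 9.2 p [488.05 -62.95 140.04] yaw 78.9 tilt [-0.0001  0.0001] F [ 0.85  0.03 -2.87] M [ 0.04  -0.021 -0.034] open 14.25 q6 -1.64
```

```bash
python3 -m handwheel '[{"grip":1,"translation":[0.001,0,0],"spin":0},{"grip":1,"translation":[0.002,0,0],"spin":0},{"grip":1,"translation":[0.003,0,0],"spin":0},{"grip":1,"translation":[0.004,0,0],"spin":0},{"grip":1,"translation":[0.004,0,0],"spin":0}]'; python3 go.py
```

```text
clock: 9.82
tool_pos: [488.0, -62.9, 136.1]
ee_rot: [[-0.0, 0.192, 0.981], [0.0, 0.981, -0.192], [-1.0, 0.0, -0.0]]
ft_force: [-0.6, 0.6, -2.8]
opening: 14.1
t 9.82 p [488.03 -62.93 136.05] yaw 78.91 tilt [-0.0001  0.0001] F [-0.64  0.59 -2.81] M [ 0.025 -0.017  0.086] open 14.1 q6 -1.64
```

```bash
python3 -m handwheel '[{"grip":1,"translation":[0.001,0,0],"spin":0},{"grip":1,"translation":[0.002,0,0],"spin":0},{"grip":1,"translation":[0.003,0,0],"spin":0},{"grip":1,"translation":[0.003,0,0],"spin":0},{"grip":1,"translation":[0.003,0,0],"spin":0}]'; python3 go.py
```

```text
clock: 10.45
tool_pos: [488.1, -63.0, 133.3]
ee_rot: [[0.0, 0.192, 0.981], [0.0, 0.981, -0.192], [-1.0, 0.0, 0.0]]
ft_force: [-0.7, 1.0, 1.6]
opening: 13.8
t 10.45 p [488.11 -62.96 133.25] yaw 78.9 tilt [0.0002 0.    ] F [-0.71  0.95  1.58] M [ 0.042  0.155 -0.019] open 13.76 q6 -1.64
```

```bash
python3 -m handwheel '[{"grip":1,"translation":[0.001,0,0],"spin":0},{"grip":1,"translation":[0.002,0,0],"spin":0},{"grip":1,"translation":[0.003,0,0],"spin":0},{"grip":1,"translation":[0.004,0,0],"spin":0},{"grip":1,"translation":[0.005,0,0],"spin":0},{"grip":1,"translation":[0.005,0,0],"spin":0},{"grip":1,"translation":[0.005,0,0],"spin":0}]'; python3 go.py
```

```text
clock: 11.32
tool_pos: [488.1, -62.9, 128.2]
ee_rot: [[0.0, 0.192, 0.981], [0.0, 0.981, -0.192], [-1.0, 0.0, 0.0]]
ft_force: [-0.3, -0.1, 6.2]
opening: 14.0
t 11.32 p [488.13 -62.95 128.23] yaw 78.91 tilt [0.0003 0.    ] F [-0.28 -0.12  6.16] M [ 0.077  0.344 -0.041] open 14.02 q6 -1.64
```

```bash
python3 -m handwheel '[{"grip":1,"translation":[0,0,0],"spin":0.015},{"grip":1,"translation":[0,0,0],"spin":0.035},{"grip":1,"translation":[0,0,0],"spin":0.055},{"grip":1,"translation":[0,0,0],"spin":0.055}]'; python3 go.py
```

```text
clock: 11.82
tool_pos: [488.5, -63.1, 128.3]
ee_rot: [[0.001, 0.359, 0.933], [-0.0, 0.933, -0.359], [-1.0, 0.0, 0.001]]
ft_force: [-0.3, -0.2, 5.1]
opening: 13.6
t 11.82 p [488.46 -63.06 128.33] yaw 68.95 tilt [ 0.0011 -0.0002] F [-0.27 -0.25  5.1 ] M [ 0.011  0.094 -0.064] open 13.55 q6 -1.47
```

```bash
python3 -m handwheel '[{"grip":1,"translation":[0,0,0],"spin":0.025},{"grip":1,"translation":[0,0,0],"spin":0.05},{"grip":1,"translation":[0,0,0],"spin":0.08},{"grip":1,"translation":[0,0,0],"spin":0.11},{"grip":1,"translation":[0,0,0],"spin":0.13},{"grip":1,"translation":[0,0,0],"spin":0.14},{"grip":1,"translation":[0,0,0],"spin":0.14}]'; python3 go.py
```

```text
clock: 12.7
tool_pos: [488.5, -63.1, 128.4]
ee_rot: [[0.001, 0.722, 0.692], [-0.0, 0.692, -0.722], [-1.0, 0.001, 0.001]]
ft_force: [-0.1, -0.7, 5.8]
opening: 13.4
t 12.7 p [488.54 -63.12 128.36] yaw 43.78 tilt [ 0.0013 -0.0003] F [-0.08 -0.68  5.81] M [-0.048 -0.029 -0.038] open 13.38 q6 -1.03
```

```bash
python3 -m handwheel '[{"grip":1,"translation":[0,0,0],"spin":0.008},{"grip":1,"translation":[0,0,0],"spin":0.016},{"grip":1,"translation":[0,0,0],"spin":0.022},{"grip":1,"translation":[0,0,0],"spin":0.022}]'; python3 go.py
python3 -m handwheel '[{"grip":1,"translation":[0,0,0],"spin":0.006},{"grip":1,"translation":[0,0,0],"spin":0.012},{"grip":1,"translation":[0,0,0],"spin":0.016},{"grip":1,"translation":[0,0,0],"spin":0.016}]'; python3 go.py
```

```text
clock: 13.2
tool_pos: [488.5, -63.1, 128.4]
ee_rot: [[0.001, 0.768, 0.641], [-0.0, 0.641, -0.768], [-1.0, 0.001, 0.001]]
ft_force: [-0.3, -0.4, 5.5]
opening: 13.8
t 13.2 p [488.55 -63.11 128.37] yaw 39.83 tilt [ 0.0013 -0.0003] F [-0.29 -0.4   5.53] M [-0.082  0.074  0.014] open 13.79 q6 -0.96
clock: 13.7
tool_pos: [488.5, -63.1, 128.3]
ee_rot: [[0.001, 0.799, 0.601], [-0.0, 0.601, -0.799], [-1.0, 0.001, 0.001]]
ft_force: [0.8, -0.5, 5.5]
opening: 14.0
t 13.7 p [488.52 -63.07 128.34] yaw 36.96 tilt [ 0.0012 -0.0003] F [ 0.78 -0.53  5.5 ] M [-0.018  0.024 -0.01 ] open 13.96 q6 -0.91
```

```bash
python3 -m handwheel '[{"grip":1,"translation":[0,0,0],"spin":0.006},{"grip":1,"translation":[0,0,0],"spin":0.012},{"grip":1,"translation":[0,0,0],"spin":0.012}]'; python3 go.py
```

```text
clock: 14.08
tool_pos: [488.5, -63.1, 128.4]
ee_rot: [[0.001, 0.821, 0.571], [-0.0, 0.571, -0.821], [-1.0, 0.001, 0.001]]
ft_force: [-0.3, -0.4, 5.0]
opening: 14.0
t 14.07 p [488.53 -63.1  128.35] yaw 34.79 tilt [ 0.0013 -0.0003] F [-0.26 -0.45  4.95] M [-0.141  0.002 -0.005] open 13.96 q6 -0.87
```

```bash
python3 -m handwheel '[{"grip":1,"translation":[0,0,0],"spin":0.006},{"grip":1,"translation":[0,0,0],"spin":0.012},{"grip":1,"translation":[0,0,0],"spin":0.012}]'; python3 go.py
```

```text
clock: 14.45
tool_pos: [488.5, -63.1, 128.3]
ee_rot: [[0.001, 0.842, 0.539], [-0.0, 0.539, -0.842], [-1.0, 0.001, 0.001]]
ft_force: [0.1, -0.1, 6.4]
opening: 13.7
t 14.45 p [488.52 -63.08 128.34] yaw 32.63 tilt [ 0.0012 -0.0003] F [ 0.14 -0.1   6.43] M [-0.171  0.064  0.002] open 13.69 q6 -0.83
```

```bash
python3 -m handwheel '[{"grip":1,"translation":[0,0,0],"spin":0.006},{"grip":1,"translation":[0,0,0],"spin":0.012},{"grip":1,"translation":[0,0,0],"spin":0.012}]'; python3 go.py
```

```text
clock: 14.82
tool_pos: [488.6, -63.1, 128.4]
ee_rot: [[0.001, 0.862, 0.507], [-0.0, 0.507, -0.862], [-1.0, 0.001, 0.001]]
ft_force: [0.2, -0.1, 4.7]
opening: 13.7
t 14.82 p [488.56 -63.09 128.35] yaw 30.47 tilt [ 0.0013 -0.0003] F [ 0.17 -0.14  4.65] M [-0.048  0.14   0.002] open 13.66 q6 -0.79
```

```bash
python3 -m handwheel '[{"grip":1,"translation":[0,0,0],"spin":0.006},{"grip":1,"translation":[0,0,0],"spin":0.012},{"grip":1,"translation":[0,0,0],"spin":0.012}]'; python3 go.py
```

```text
clock: 15.2
tool_pos: [488.5, -63.1, 128.4]
ee_rot: [[0.001, 0.88, 0.474], [-0.0, 0.474, -0.88], [-1.0, 0.001, 0.001]]
ft_force: [-0.1, 0.3, 5.5]
opening: 13.7
t 15.2 p [488.53 -63.09 128.36] yaw 28.31 tilt [ 0.0012 -0.0003] F [-0.1   0.31  5.51] M [-0.125  0.076  0.062] open 13.71 q6 -0.76
```

```bash
python3 -m handwheel '[{"grip":1,"translation":[0,0,0],"spin":0.006},{"grip":1,"translation":[0,0,0],"spin":0.012},{"grip":1,"translation":[0,0,0],"spin":0.012}]'; python3 go.py
```

```text
clock: 15.58
tool_pos: [488.5, -63.1, 128.3]
ee_rot: [[0.001, 0.898, 0.441], [-0.0, 0.441, -0.898], [-1.0, 0.001, 0.001]]
ft_force: [0.2, -0.5, 5.5]
opening: 13.6
t 15.57 p [488.51 -63.09 128.34] yaw 26.15 tilt [ 0.0012 -0.0003] F [ 0.18 -0.48  5.55] M [-0.112  0.086  0.004] open 13.58 q6 -0.72
```

```bash
python3 -m handwheel '[{"grip":1,"translation":[0,0,0],"spin":0.006},{"grip":1,"translation":[0,0,0],"spin":0.012},{"grip":1,"translation":[0,0,0],"spin":0.012}]'; python3 go.py
```

```text
clock: 15.95
tool_pos: [488.6, -63.1, 128.4]
ee_rot: [[0.001, 0.914, 0.407], [-0.0, 0.407, -0.914], [-1.0, 0.001, 0.001]]
ft_force: [-0.2, -0.5, 4.7]
opening: 13.8
t 15.95 p [488.55 -63.1  128.38] yaw 23.99 tilt [ 0.0013 -0.0003] F [-0.18 -0.47  4.73] M [-0.075  0.035 -0.005] open 13.79 q6 -0.68
```

```bash
python3 -m handwheel '[{"grip":1,"translation":[0,0,0],"spin":0.006},{"grip":1,"translation":[0,0,0],"spin":0.012},{"grip":1,"translation":[0,0,0],"spin":0.012}]'; python3 go.py
```

```text
clock: 16.32
tool_pos: [488.5, -63.1, 128.4]
ee_rot: [[0.001, 0.928, 0.372], [-0.0, 0.372, -0.928], [-1.0, 0.001, 0.001]]
ft_force: [-0.2, 0.2, 6.0]
opening: 13.6
t 16.32 p [488.53 -63.1  128.36] yaw 21.83 tilt [ 0.0013 -0.0003] F [-0.19  0.25  6.04] M [-0.148  0.08   0.013] open 13.56 q6 -0.64
```

```bash
python3 -m handwheel '[{"grip":1,"translation":[0,0,0],"spin":0.006},{"grip":1,"translation":[0,0,0],"spin":0.012},{"grip":1,"translation":[0,0,0],"spin":0.012}]'; python3 go.py;python3 - <<'E'
from h import *
from rig import eyes
c=eyes.camera("scene")
cv2.imwrite("pics/turn.png",up(c["img"],(270,195,330,255),9)[:,:,::-1])
E
```

```text
clock: 16.7
tool_pos: [488.5, -63.1, 128.4]
ee_rot: [[0.001, 0.942, 0.337], [-0.0, 0.337, -0.942], [-1.0, 0.001, 0.001]]
ft_force: [-0.3, 0.1, 6.5]
opening: 13.5
t 16.7 p [488.5  -63.1  128.36] yaw 19.68 tilt [ 0.0012 -0.0003] F [-0.31  0.13  6.47] M [-0.131  0.139  0.053] open 13.52 q6 -0.61
```

View pics/turn.png

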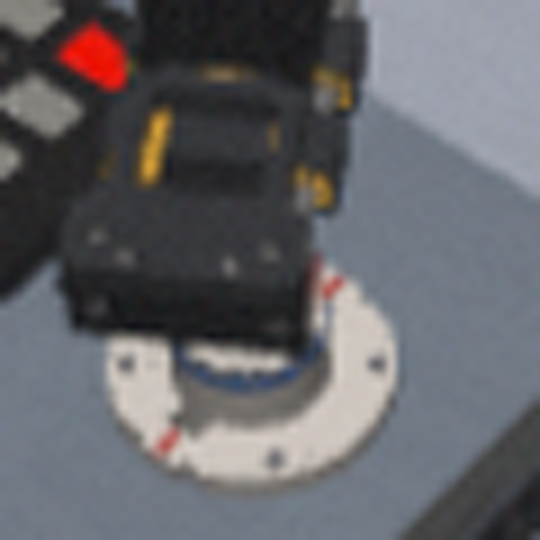

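```bash
python3 -m handwheel '[{"grip":1,"translation":[0,0,0],"spin":0.005},{"grip":1,"translation":[0,0,0],"spin":0.01},{"grip":1,"translation":[0,0,0],"spin":0.01}]'; python3 go.py
```

```text
clock: 17.12
tool_pos: [488.3, -63.1, 128.3]
ee_rot: [[0.001, 0.952, 0.307], [-0.0, 0.307, -0.952], [-1.0, 0.001, 0.001]]
ft_force: [-1.0, -0.2, 6.1]
opening: 14.0
t 17.12 p [488.35 -63.12 128.35] yaw 17.89 tilt [ 0.0008 -0.0004] F [-0.99 -0.16  6.11] M [-0.142  0.308  0.085] open 14.02 q6 -0.57
```

```bash
python3 -m handwheel '[{"grip":1,"translation":[0,0,0],"spin":0.005},{"grip":1,"translation":[0,0,0],"spin":0.01},{"grip":1,"translation":[0,0,0],"spin":0.01}]'; python3 go.py
```

```text
clock: 17.5
tool_pos: [488.2, -63.1, 128.3]
ee_rot: [[0.001, 0.961, 0.277], [-0.0, 0.277, -0.961], [-1.0, 0.0, 0.0]]
ft_force: [-0.9, -0.1, 6.1]
opening: 13.8
t 17.5 p [488.24 -63.13 128.33] yaw 16.09 tilt [ 0.0006 -0.0003] F [-0.89 -0.14  6.09] M [-0.259  0.359  0.122] open 13.76 q6 -0.54
```

The torque is now building (0.05, 0.085, 0.12 N m), so the sprung contact has been met. Smaller steps from here.

```bash
python3 -m handwheel '[{"grip":1,"translation":[0,0,0],"spin":0.003},{"grip":1,"translation":[0,0,0],"spin":0.006},{"grip":1,"translation":[0,0,0],"spin":0.006}]'; python3 go.py
```

```text
clock: 17.88
tool_pos: [488.2, -63.1, 128.3]
ee_rot: [[0.0, 0.966, 0.259], [-0.0, 0.259, -0.966], [-1.0, 0.0, 0.0]]
ft_force: [-1.8, -0.7, 5.9]
opening: 14.0
t 17.88 p [488.19 -63.15 128.32] yaw 15.02 tilt [ 0.0004 -0.0004] F [-1.82 -0.72  5.86] M [-0.295  0.381  0.166] open 14.01 q6 -0.52
```

```bash
python3 -m handwheel '[{"grip":1,"translation":[0,0,0],"spin":0.003},{"grip":1,"translation":[0,0,0],"spin":0.006},{"grip":1,"translation":[0,0,0],"spin":0.006}]'; python3 go.py
```

```text
clock: 18.25
tool_pos: [488.1, -63.1, 128.3]
ee_rot: [[0.0, 0.971, 0.241], [-0.0, 0.241, -0.971], [-1.0, 0.0, 0.0]]
ft_force: [-1.7, -1.6, 5.9]
opening: 14.2
t 18.25 p [488.12 -63.14 128.3 ] yaw 13.94 tilt [ 0.0003 -0.0004] F [-1.67 -1.57  5.92] M [-0.273  0.562  0.175] open 14.21 q6 -0.51
```

```bash
python3 -m handwheel '[{"grip":1,"translation":[0,0,0],"spin":0.003},{"grip":1,"translation":[0,0,0],"spin":0.004},{"grip":1,"translation":[0,0,0],"spin":0.004}]'; python3 go.py
```

```text
clock: 18.62
tool_pos: [488.1, -63.1, 128.3]
ee_rot: [[0.0, 0.973, 0.229], [-0.0, 0.229, -0.973], [-1.0, 0.0, 0.0]]
ft_force: [-1.7, -1.8, 7.3]
opening: 13.9
t 18.62 p [488.06 -63.15 128.3 ] yaw 13.23 tilt [ 0.0002 -0.0004] F [-1.7  -1.8   7.29] M [-0.283  0.533  0.1  ] open 13.91 q6 -0.49
```

```bash
python3 -m handwheel '[{"grip":1,"translation":[0,0,0],"spin":0.003},{"grip":1,"translation":[0,0,0],"spin":0.004},{"grip":1,"translation":[0,0,0],"spin":0.004}]'; python3 go.py
```

```text
clock: 19.0
tool_pos: [488.0, -63.1, 128.3]
ee_rot: [[0.0, 0.976, 0.217], [-0.0, 0.217, -0.976], [-1.0, -0.0, 0.0]]
ft_force: [-2.4, -1.7, 6.5]
opening: 14.1
t 19.0 p [488.02 -63.15 128.28] yaw 12.51 tilt [ 0.     -0.0004] F [-2.4  -1.68  6.53] M [-0.376  0.562  0.132] open 14.1 q6 -0.48
```

```bash
python3 -m handwheel '[{"grip":1,"translation":[0,0,0],"spin":0.003},{"grip":1,"translation":[0,0,0],"spin":0.004},{"grip":1,"translation":[0,0,0],"spin":0.004}]'; python3 go.py
```

```text
clock: 19.38
tool_pos: [488.0, -63.1, 128.3]
ee_rot: [[-0.0, 0.979, 0.205], [-0.0, 0.205, -0.979], [-1.0, -0.0, 0.0]]
ft_force: [-2.3, -1.7, 6.0]
opening: 14.1
t 19.38 p [487.97 -63.15 128.29] yaw 11.81 tilt [-0.     -0.0005] F [-2.34 -1.73  5.98] M [-0.328  0.607  0.302] open 14.09 q6 -0.47
```

```bash
python3 -m handwheel '[{"grip":1,"translation":[0,0,0],"spin":0.002},{"grip":1,"translation":[0,0,0],"spin":0.003},{"grip":1,"translation":[0,0,0],"spin":0.003}]'; python3 go.py
```

```text
clock: 19.75
tool_pos: [488.0, -63.1, 128.3]
ee_rot: [[-0.0, 0.981, 0.196], [-0.001, 0.196, -0.981], [-1.0, -0.0, 0.001]]
ft_force: [-2.7, -1.1, 6.0]
opening: 13.8
t 19.75 p [487.96 -63.13 128.27] yaw 11.3 tilt [-0.0001 -0.0006] F [-2.72 -1.08  6.01] M [-0.297  0.634  0.602] open 13.79 q6 -0.46
```

The torque jumped to 0.6 N m, so that is the stop, at about 67.6° from the notches. I'll ease off by a hair and hold.

```bash
python3 -m handwheel '[{"grip":1,"translation":[0,0,0],"spin":-0.001},{"grip":1,"translation":[0,0,0],"spin":-0.001}]'; python3 go.py
```

```text
clock: 20.0
tool_pos: [488.0, -63.1, 128.3]
ee_rot: [[-0.0, 0.98, 0.199], [-0.001, 0.199, -0.98], [-1.0, -0.0, 0.001]]
ft_force: [-3.2, -1.4, 6.3]
opening: 13.6
t 20.0 p [487.97 -63.14 128.27] yaw 11.48 tilt [-0.0001 -0.0006] F [-3.16 -1.41  6.32] M [-0.346  0.631  0.433] open 13.58 q6 -0.46
```

```bash
python3 -m handwheel '[{"grip":1,"translation":[0,0,0],"spin":0},{"grip":1,"translation":[0,0,0],"spin":0},{"grip":1,"translation":[0,0,0],"spin":0},{"grip":1,"translation":[0,0,0],"spin":0},{"grip":1,"translation":[0,0,0],"spin":0},{"grip":1,"translation":[0,0,0],"spin":0},{"grip":1,"translation":[0,0,0],"spin":0},{"grip":1,"translation":[0,0,0],"spin":0}]'; python3 go.py
```

```text
clock: 21.0
tool_pos: [488.0, -63.1, 128.3]
ee_rot: [[-0.0, 0.98, 0.199], [-0.001, 0.199, -0.98], [-1.0, -0.0, 0.001]]
ft_force: [-2.5, -1.4, 6.4]
opening: 13.6
t 21.0 p [487.96 -63.14 128.27] yaw 11.48 tilt [-0.0001 -0.0005] F [-2.5  -1.36  6.43] M [-0.332  0.659  0.475] open 13.64 q6 -0.46
```

```bash
python3 -m handwheel '[{"grip":1,"translation":[0,0,0],"spin":0},{"grip":1,"translation":[0,0,0],"spin":0},{"grip":1,"translation":[0,0,0],"spin":0},{"grip":1,"translation":[0,0,0],"spin":0}]'; python3 go.py - - - 78.9; python3 - <<'E'
from rig import eyes
import cv2
im=eyes.camera("scene")["img"];cv2.imwrite("pics/disp.png",cv2.resize(im[160:270,200:350],None,fx=5,fy=5,interpolation=2)[:,:,::-1])
E
```

```text
clock: 21.5
tool_pos: [488.0, -63.2, 128.3]
ee_rot: [[-0.0, 0.98, 0.199], [-0.001, 0.199, -0.98], [-1.0, -0.0, 0.001]]
ft_force: [-2.8, -1.5, 6.4]
opening: 13.8
t 21.5 p [488.   -63.16 128.28] yaw 11.47 tilt [-0.     -0.0005] F [-2.84 -1.55  6.41] M [-0.345  0.613  0.435] open 13.8 q6 -0.46
translation [0. 0. 0.] spin -0.37461
```

View pics/disp.png

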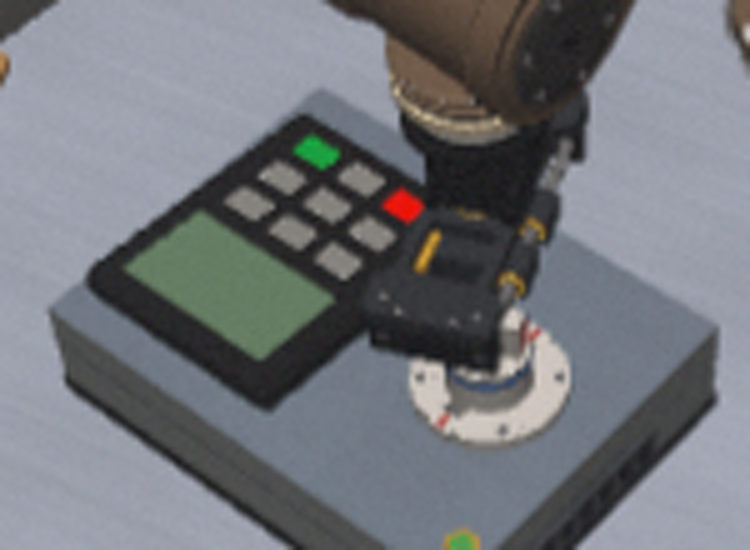

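Held for 1.5 s at 0.43 to 0.48 N m. Now turning back.

```bash
python3 -m handwheel '[{"grip":1,"translation":[0,0,0],"spin":-0.03},{"grip":1,"translation":[0,0,0],"spin":-0.08},{"grip":1,"translation":[0,0,0],"spin":-0.13},{"grip":1,"translation":[0,0,0],"spin":-0.18},{"grip":1,"translation":[0,0,0],"spin":-0.23},{"grip":1,"translation":[0,0,0],"spin":-0.28},{"grip":1,"translation":[0,0,0],"spin":-0.32},{"grip":1,"translation":[0,0,0],"spin":-0.34}]'; python3 go.py
```

```text
clock: 22.55
tool_pos: [488.6, -63.1, 128.4]
ee_rot: [[0.001, 0.296, 0.955], [-0.0, 0.955, -0.296], [-1.0, 0.0, 0.001]]
ft_force: [0.1, 0.2, 5.4]
opening: 13.7
t 22.55 p [488.56 -63.07 128.35] yaw 72.77 tilt [ 0.0013 -0.0002] F [0.07 0.17 5.38] M [ 0.052 -0.01  -0.054] open 13.67 q6 -1.53
```

```bash
python3 -m handwheel '[{"grip":1,"translation":[0,0,0],"spin":0},{"grip":1,"translation":[0,0,0],"spin":-0.01},{"grip":1,"translation":[0,0,0],"spin":-0.02},{"grip":1,"translation":[0,0,0],"spin":-0.03},{"grip":1,"translation":[0,0,0],"spin":-0.035},{"grip":1,"translation":[0,0,0],"spin":-0.035}]'; python3 go.py - - - 78.9
```

```text
clock: 23.3
tool_pos: [488.6, -63.1, 128.4]
ee_rot: [[0.001, 0.192, 0.981], [-0.0, 0.981, -0.192], [-1.0, 0.0, 0.001]]
ft_force: [0.1, 0.3, 5.6]
opening: 13.5
t 23.3 p [488.55 -63.07 128.37] yaw 78.9 tilt [ 0.0013 -0.0002] F [0.09 0.29 5.61] M [ 0.08  -0.012 -0.026] open 13.47 q6 -1.64
translation [0. 0. 0.] spin 2e-05
```

```bash
python3 -m handwheel '[{"grip":1,"translation":[0,0,0],"spin":-0.003},{"grip":1,"translation":[0,0,0],"spin":-0.006},{"grip":1,"translation":[0,0,0],"spin":-0.006}]'; python3 go.py
```

```text
clock: 23.68
tool_pos: [488.6, -63.1, 128.4]
ee_rot: [[0.001, 0.174, 0.985], [-0.0, 0.985, -0.174], [-1.0, 0.0, 0.001]]
ft_force: [0.7, 0.1, 5.3]
opening: 13.7
t 23.68 p [488.57 -63.06 128.35] yaw 79.98 tilt [ 0.0013 -0.0002] F [0.72 0.09 5.32] M [ 0.041  0.003 -0.062] open 13.68 q6 -1.66
```

```bash
python3 -m handwheel '[{"grip":1,"translation":[0,0,0],"spin":-0.002},{"grip":1,"translation":[0,0,0],"spin":-0.003},{"grip":1,"translation":[0,0,0],"spin":-0.003}]'; python3 go.py
```

```text
clock: 24.05
tool_pos: [488.6, -63.0, 128.4]
ee_rot: [[0.001, 0.165, 0.986], [-0.0, 0.986, -0.165], [-1.0, 0.0, 0.001]]
ft_force: [0.2, 0.5, 5.4]
opening: 13.5
t 24.05 p [488.56 -62.98 128.36] yaw 80.51 tilt [ 0.0013 -0.    ] F [0.25 0.48 5.35] M [ 0.177  0.015 -0.126] open 13.54 q6 -1.67
```

The wall shows at about 80.4°, so the home window is roughly 78.5 to 80.5. I'll back off 0.9° and lift.

```bash
python3 -m handwheel '[{"grip":1,"translation":[0,0,0],"spin":0.005},{"grip":1,"translation":[-0.002,0,0],"spin":0.005},{"grip":1,"translation":[-0.004,0,0],"spin":0.005},{"grip":1,"translation":[-0.006,0,0],"spin":0.005},{"grip":1,"translation":[-0.008,0,0],"spin":0.005},{"grip":1,"translation":[-0.008,0,0],"spin":0.005}]'; python3 go.py
```

```text
clock: 24.8
tool_pos: [487.6, -62.8, 135.9]
ee_rot: [[-0.001, 0.18, 0.984], [0.0, 0.984, -0.18], [-1.0, 0.0, -0.001]]
ft_force: [0.2, 0.5, -2.8]
opening: 13.8
t 24.8 p [487.59 -62.83 135.87] yaw 79.63 tilt [-0.0012  0.0004] F [ 0.16  0.48 -2.77] M [-0.021 -0.003 -0.011] open 13.84 q6 -1.65
```

```bash
python3 -m handwheel '[{"grip":1,"translation":[-0.003,0,0],"spin":0},{"grip":1,"translation":[-0.006,0,0],"spin":0},{"grip":1,"translation":[-0.01,0,0],"spin":0},{"grip":1,"translation":[-0.014,0,0],"spin":0},{"grip":1,"translation":[-0.018,0,0],"spin":0},{"grip":1,"translation":[-0.022,0,0],"spin":0},{"grip":1,"translation":[-0.026,0,0],"spin":0}]'; python3 go.py
```

```text
clock: 25.68
tool_pos: [488.1, -63.0, 162.4]
ee_rot: [[0.0, 0.18, 0.984], [0.0, 0.984, -0.18], [-1.0, 0.0, 0.0]]
ft_force: [-0.1, 0.7, -2.9]
opening: 13.9
t 25.68 p [488.06 -62.96 162.41] yaw 79.62 tilt [0.0001 0.0001] F [-0.09  0.65 -2.88] M [ 0.028 -0.041  0.004] open 13.85 q6 -1.65
```

```bash
python3 -m handwheel '[{"grip":1,"translation":[-0.01,0,0],"spin":0},{"grip":1,"translation":[-0.025,0,0],"spin":0},{"grip":1,"translation":[-0.032,0,0],"spin":0},{"grip":1,"translation":[-0.032,0,0],"spin":0},{"grip":1,"translation":[-0.032,0,0],"spin":0}]'; python3 go.py 528.9 226 192 86.3
```

```text
clock: 26.3
tool_pos: [487.8, -62.9, 193.8]
ee_rot: [[-0.001, 0.18, 0.984], [0.0, 0.984, -0.18], [-1.0, 0.0, -0.001]]
ft_force: [0.4, -0.9, -3.2]
opening: 13.7
t 26.3 p [487.85 -62.91 193.8 ] yaw 79.62 tilt [-0.0005  0.0002] F [ 0.4  -0.94 -3.2 ] M [0.029 0.048 0.073] open 13.68 q6 -1.65
translation [ 0.00184  0.29157 -0.01166] spin -0.03709
```

```bash
python3 -m handwheel '[{"grip":1,"translation":[0,0.04,-0.002],"spin":-0.005},{"grip":1,"translation":[0,0.09,-0.004],"spin":-0.012},{"grip":1,"translation":[0,0.15,-0.006],"spin":-0.02},{"grip":1,"translation":[0,0.21,-0.008],"spin":-0.028},{"grip":1,"translation":[0,0.26,-0.01],"spin":-0.034},{"grip":1,"translation":[0,0.2916,-0.0112],"spin":-0.037},{"grip":1,"translation":[0,0.2916,-0.0112],"spin":-0.037},{"grip":1,"translation":[0,0.2916,-0.0112],"spin":-0.037}]'; python3 go.py 529.4 226.2 90 86.3;python3 - <<'E'
from h import *
from rig import eyes
c=eyes.camera("scene");cv2.imwrite("pics/back1.png",up(c["img"],(340,220,430,330),5)[:,:,::-1])
E
```

```text
clock: 27.3
tool_pos: [529.2, 225.4, 193.6]
ee_rot: [[-0.001, 0.065, 0.998], [-0.0, 0.998, -0.065], [-1.0, -0.001, -0.001]]
ft_force: [0.1, -0.3, -3.2]
opening: 13.9
t 27.3 p [529.23 225.4  193.58] yaw 86.29 tilt [-0.0011 -0.0004] F [ 0.06 -0.26 -3.16] M [ 0.041 -0.028 -0.021] open 13.93 q6 -1.22
translation [0.10357 0.00086 0.00023] spin -8e-05
```

View pics/back1.png

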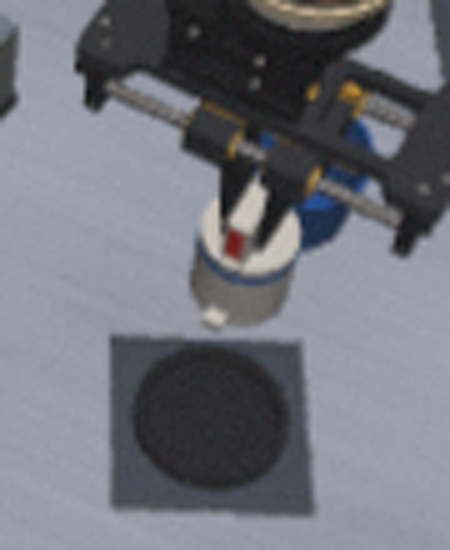

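```bash
python3 -m handwheel '[{"grip":1,"translation":[0.03,0.0006,0],"spin":0},{"grip":1,"translation":[0.06,0.0006,0],"spin":0},{"grip":1,"translation":[0.085,0.0006,0],"spin":0},{"grip":1,"translation":[0.105,0.0006,0],"spin":0},{"grip":1,"translation":[0.115,0.0006,0],"spin":0},{"grip":1,"translation":[0.12,0.0006,0],"spin":0},{"grip":1,"translation":[0.12,0.0006,0],"spin":0},{"grip":1,"translation":[0.12,0.0006,0],"spin":0}]'; python3 go.py 529.4 226.2 62.6 86.3
```

```text
clock: 28.35
tool_pos: [529.9, 226.6, 74.8]
ee_rot: [[0.001, 0.065, 0.998], [0.0, 0.998, -0.065], [-1.0, 0.0, 0.001]]
ft_force: [0.5, 0.1, -2.9]
opening: 13.7
t 28.35 p [529.9  226.57  74.81] yaw 86.28 tilt [0.0011 0.0004] F [ 0.54  0.11 -2.92] M [ 0.065 -0.03  -0.027] open 13.71 q6 -1.22
translation [ 0.01221 -0.00041 -0.00049] spin -0.00011
```

```bash
python3 -m handwheel '[{"grip":1,"translation":[0.002,0,0],"spin":0},{"grip":1,"translation":[0.004,0,0],"spin":0},{"grip":1,"translation":[0.006,0,0],"spin":0},{"grip":1,"translation":[0.008,0,0],"spin":0},{"grip":1,"translation":[0.009,0,0],"spin":0},{"grip":1,"translation":[0.009,0,0],"spin":0}]'; python3 go.py
```

```text
clock: 29.1
tool_pos: [529.6, 226.5, 65.0]
ee_rot: [[-0.0, 0.065, 0.998], [0.0, 0.998, -0.065], [-1.0, 0.0, -0.0]]
ft_force: [0.5, 0.6, -3.2]
opening: 14.2
t 29.1 p [529.58 226.49  65.04] yaw 86.28 tilt [-0.0001  0.    ] F [ 0.54  0.56 -3.17] M [ 0.009 -0.003  0.006] open 14.18 q6 -1.22
```

```bash
python3 -m handwheel '[{"grip":1,"translation":[0.0005,0,0],"spin":0},{"grip":1,"translation":[0.001,0,0],"spin":0},{"grip":1,"translation":[0.001,0,0],"spin":0}]'; python3 go.py
```

```text
clock: 29.48
tool_pos: [529.6, 226.5, 64.1]
ee_rot: [[0.0, 0.065, 0.998], [0.0, 0.998, -0.065], [-1.0, 0.0, 0.0]]
ft_force: [-1.4, -0.1, -2.6]
opening: 13.2
t 29.48 p [529.62 226.51  64.13] yaw 86.28 tilt [0.0001 0.0001] F [-1.39 -0.07 -2.58] M [0.016 0.006 0.058] open 13.15 q6 -1.22
```

```bash
python3 -m handwheel '[{"grip":1,"translation":[0.0005,0,0],"spin":0},{"grip":1,"translation":[0.001,0,0],"spin":0},{"grip":1,"translation":[0.001,0,0],"spin":0}]'; python3 go.py
```

```text
clock: 29.85
tool_pos: [529.6, 226.5, 63.1]
ee_rot: [[-0.0, 0.065, 0.998], [0.0, 0.998, -0.065], [-1.0, 0.0, -0.0]]
ft_force: [0.9, 0.2, -2.5]
opening: 13.7
t 29.85 p [529.58 226.5   63.1 ] yaw 86.28 tilt [-0.  0.] F [ 0.86  0.21 -2.52] M [ 0.025 -0.059 -0.058] open 13.67 q6 -1.22
```

```bash
python3 -m handwheel '[{"grip":1,"translation":[0.0004,0,0],"spin":0},{"grip":1,"translation":[0.0007,0,0],"spin":0},{"grip":1,"translation":[0.0007,0,0],"spin":0}]'; python3 go.py
```

```text
clock: 30.22
tool_pos: [529.6, 226.5, 62.6]
ee_rot: [[0.0, 0.065, 0.998], [0.0, 0.998, -0.065], [-1.0, 0.0, 0.0]]
ft_force: [-0.9, -0.4, -1.2]
opening: 13.9
t 30.23 p [529.62 226.52  62.59] yaw 86.29 tilt [0.0002 0.0001] F [-0.89 -0.36 -1.19] M [0.017 0.162 0.008] open 13.9 q6 -1.22
```

```bash
python3 -m handwheel '[{"grip":1,"translation":[0.0003,0,0],"spin":0},{"grip":1,"translation":[0.0003,0,0],"spin":0}]' 10; python3 go.py
```

```text
clock: 30.48
tool_pos: [529.7, 226.5, 62.6]
ee_rot: [[0.0, 0.065, 0.998], [0.0, 0.998, -0.065], [-1.0, 0.0, 0.0]]
ft_force: [-2.1, -1.2, 5.3]
opening: 14.0
t 30.48 p [529.66 226.52  62.57] yaw 86.28 tilt [0.0004 0.0002] F [-2.15 -1.18  5.32] M [-0.163  0.414 -0.032] open 13.97 q6 -1.22
```

```bash
python3 -m handwheel '[{"grip":0.7,"translation":[0,0,0],"spin":0},{"grip":0.5,"translation":[0,0,0],"spin":0},{"grip":0.3,"translation":[0,0,0],"spin":0},{"grip":0,"translation":[0,0,0],"spin":0},{"grip":-0.3,"translation":[0,0,0],"spin":0},{"grip":-0.3,"translation":[0,0,0],"spin":0},{"grip":-0.3,"translation":[0,0,0],"spin":0}]' 10; python3 go.py
```

```text
clock: 31.35
tool_pos: [529.6, 226.5, 62.1]
ee_rot: [[0.0, 0.065, 0.998], [0.0, 0.998, -0.065], [-1.0, 0.0, 0.0]]
ft_force: [-0.5, -0.5, -1.0]
opening: 61.1
t 31.35 p [529.6  226.51  62.13] yaw 86.28 tilt [0.     0.0001] F [-0.46 -0.54 -0.97] M [ 0.002 -0.005  0.003] open 61.05 q6 -1.22
```

```bash
python3 -m handwheel '[{"grip":-0.3,"translation":[-0.01,0,0],"spin":0},{"grip":-0.3,"translation":[-0.04,0,0],"spin":0},{"grip":-0.3,"translation":[-0.08,0,0],"spin":0},{"grip":-0.3,"translation":[-0.12,0,0],"spin":0},{"grip":-0.3,"translation":[-0.15,0,0],"spin":0},{"grip":-0.3,"translation":[-0.15,0.1,-0.02],"spin":0},{"grip":-0.3,"translation":[-0.15,0.15,-0.1],"spin":0},{"grip":-0.3,"translation":[-0.15,0.2,-0.15],"spin":0}]'; python3 go.py 290 540 - -
```

```text
clock: 32.35
tool_pos: [438.1, 383.9, 212.8]
ee_rot: [[0.001, 0.065, 0.998], [0.0, 0.998, -0.065], [-1.0, 0.0, 0.001]]
ft_force: [1.0, 1.0, 0.5]
opening: 61.8
t 32.35 p [438.09 383.92 212.82] yaw 86.25 tilt [0.0006 0.0005] F [0.98 1.05 0.53] M [ 0.05  -0.079  0.009] open 61.82 q6 -0.9
translation [-1.0000e-05  1.4606e-01 -1.5798e-01] spin 0.0
```

```bash
python3 -m handwheel '[{"grip":-0.3,"translation":[0,0.14,-0.15],"spin":0.05},{"grip":-0.3,"translation":[0,0.14,-0.15],"spin":0.1},{"grip":-0.3,"translation":[0,0.14,-0.15],"spin":0.12},{"grip":-0.3,"translation":[0,0.14,-0.15],"spin":0.12},{"grip":-0.3,"translation":[0,0.14,-0.15],"spin":0.12},{"grip":-0.3,"translation":[0,0.14,-0.15],"spin":0.12}]'; python3 go.py;python3 - <<'E'
from h import *
from rig import eyes
o=[]
for n in("scene","top"):
    c=eyes.camera(n);pickle.dump(c,open(n+"9.pkl","wb"))
    d=cv2.absdiff(c["img"],pickle.load(open(n+"0.pkl","rb"))["img"])
    o.append(cv2.resize(np.hstack([c["img"],np.clip(d*2.0,0,255).astype(np.uint8)]),(800,300)))
    b=(205,195,245,235) if n=="top" else (366,276,406,316)
    if n=="top": A=up(c["img"],b,10)
    else: B=up(c["img"],b,10)
cv2.imwrite("pics/end.png",np.vstack(o)[:,:,::-1]);cv2.imwrite("pics/endc.png",np.hstack([A,B])[:,:,::-1])
E
```

```text
clock: 33.1
tool_pos: [299.7, 531.2, 212.4]
ee_rot: [[0.0, 0.428, 0.904], [-0.0, 0.904, -0.428], [-1.0, 0.0, 0.0]]
ft_force: [0.3, 0.4, -0.3]
opening: 62.0
t 33.1 p [299.7  531.21 212.36] yaw 64.64 tilt [ 0.0003 -0.0001] F [ 0.35  0.43 -0.25] M [-0.024 -0.025  0.028] open 61.95 q6 -0.18
```

View pics/end.png

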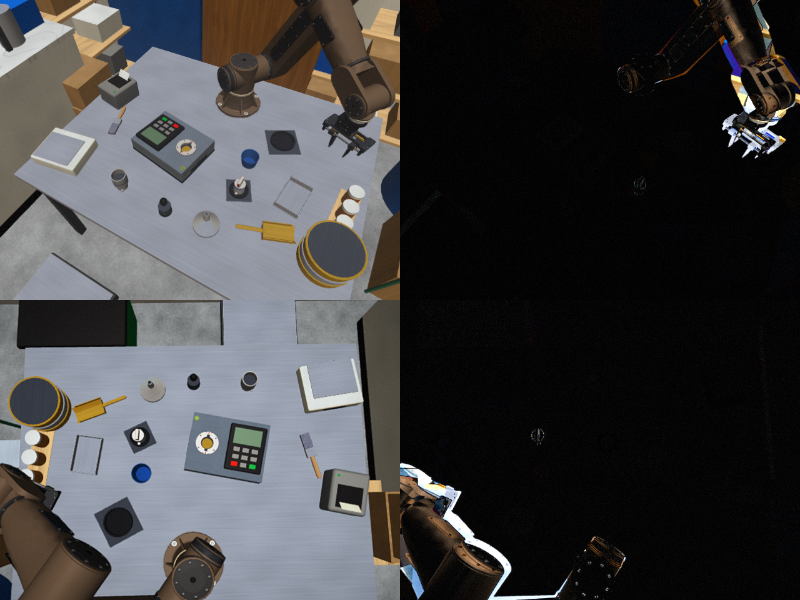

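View pics/endc.png

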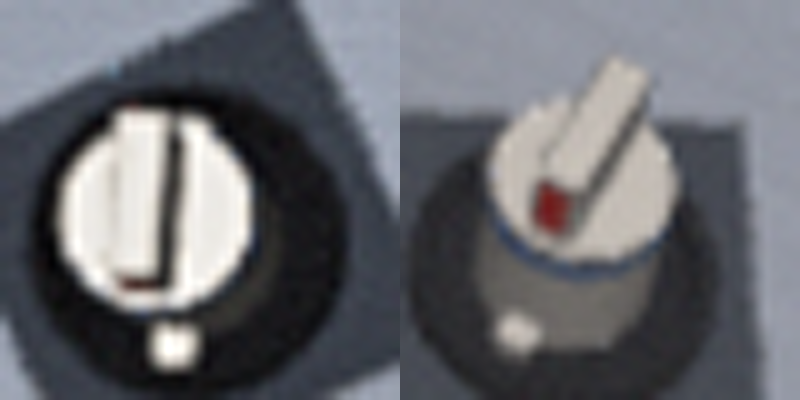

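The final pictures show the cell upright in its nest at top (220,216). The difference images show nothing else moved, and the arm is clear. Handing in.

```bash
python3 -c "
from rig import env
print(env.sign_off())"
```

```text
the job is handed in; nothing more can be done
None
```

The daily check is done and handed in at about 33 s, with the check cell back in its nest. The sign-off itself reports no verdict.

- **Insertion:** I lowered the cell into the bayonet socket and pressed it about 6.7 mm against the spring, at roughly 9 N.
- **Turn and hold:** The sprung contact began to resist about 60° clockwise of the notches, and the stop came at about 67.5°. I held it there for 1.5 s at about 0.45 N m. The torque touched 0.6 N m for about a third of a second when I first reached the stop, more than the 0.4 N m you called plenty; I then eased it back. Forces at the socket stayed around 10 N in every reading.
- **Return:** I turned the cell back until I felt the home wall lightly (0.13 N m). It then drew out freely, and I set it down with a vertical reaction of about 8 N and released it.
- **Last checks:** Both cameras show the cell upright in the smaller nest, within about 1 mm of where it started. Comparing before and after pictures, only the arm and that slight cell shift differ. The gripper is clear of everything and its force reading is near zero.
- **Measurements that disagreed:** Before insertion, the two cameras differed by about 1.6 mm on where the socket was. I settled that by viewing the held cell over the socket, and it went in without snagging.

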